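Start the comal timers in order

ROBOT

A 7-joint arm with a two-finger parallel gripper is mounted at the origin on the work surface. World frame = base frame: x ahead of the robot, y to its left, z up, the work surface at z = 0. Lengths are in mm, angles in rad, forces in N, time in s.
With the tool pointing down it reaches from about 350 to 900 mm from the base axis. Payload 8.1 kg.
Tool frame: the origin (TCP) lies midway between the tips of the shut fingers; the grasp point (between the pads) lies 19 mm behind it (arm.grip_depth is the distance from the TCP to the grasp point, in mm); z points along the fingers, y is the line along which they close (so a half turn about z gives the same grasp; the last joint's range is limited). The gripper opens to 85 mm and grips with 20 to 120 N. Pads are 22 mm wide; open, the fingers measure 114 mm over their backs; the gripper's body (76 mm by 85 mm) begins 54 mm behind the grasp point. The pads swing forward as they close: fully open they stand 13 mm farther back than shut.
Start: joints at [-0.103, 0.434, 0.025, 1.573, -0.012, 1.134, -0.075], TCP at [625.013, -0.027, 231.323] pointing down, gripper open.
Joint ranges: [-2.62, 2.62], [-0.44, 2.09], [-1.27, 1.32], [0.08, 2.57], [-1.32, 4.46], [0.12, 2], [-2.74, 2.74]. Speed limits (rad/s): [2.22, 2.22, 3.01, 3.01, 3.14, 3.14, 3.14].

INTERFACE

Orientations are given as a unit quaternion [w, x, y, z].
In Python, from workcell import arm gives the robot as it stands.
- The arm moves only by the tool drive_tool, never from a script. Its argument "increments" is a list of rows, each an object with "translation": the shift along the world's x, y, z as a fraction of full scale, a list of three; "dr": the turn, a rotation vector about the world's x, y, z as a fraction of full scale, a list of three. A call has 1 to 20 rows; each row is the pose to reach, as a shift and turn from the pose commanded when the call began; what a row does not reach only later rows make up. Full scale, the value 1, is 50 cm for a shift and 45 degrees for a turn. A row lasts 1/10 s, in which the tool goes at most 50 mm and 8.59 degrees, less where a joint would pass 70% of its speed; a pose out of reach is approached as far as the arm can. A call with a number of a shift or a turn outside -1 to 1 is refused whole. A call with a gripper value outside its range is refused whole. "fingers" is the opening, from 0 (shut) to 1 (fully open), set as the call begins (left out, the last holds). The fingers move at their own pace and stop on an object; "squeeze" is the grip in N (left out, the last holds). Time passes only in rows, so rows that repeat a pose let the fingers close. It gives the time, the measured TCP pose, the force, the opening and the grip force at its end, in the units of the state.
- arm.read_state(): the state, without advancing time (a new reading comes with each control period).
- arm.snapshot(name): name is "scene" or "side" or "wrist"; returns a dict with "pixels" (400x640x3 uint8, red, green, blue), "range_z" (400x640 float32, mm along the optical axis (not along the pixel's ray), 0 where there is no reading), "camera_matrix" (3x3 intrinsics, pixels), "k1" (the pictures are not rectified: a ray, as slopes to the right and down, at radius r is drawn at 1 + k1 r^2 times it, then the intrinsics apply), "R" (3x3) and "t" (3): a world point X has camera coordinates R X + t; the wrist camera has in their place "hand_eye" (4x4, takes a point from camera to tool coordinates, whose origin is the TCP and whose axes are the flange's). Camera axes: x right, y down, z forward; pixel columns grow to the right and rows downward; lengths in mm; the calibration is good to about 2 mm. A picture is of the moment at which its call begins: read the wrist's pose just before it.
- arm.close_job(): hands the job in; it is judged then, once.
Trained networks look in a picture, given as the dict that the camera call returned (one of the last four; its "shot" number tells which), for a name from the list of things; names that differ only in an ending like _2 or _b are one class to them, and where a whole thing is asked for, a point or a joint stands for the part that bears it (a point fixed in the world has none). Each returns a list of dicts, best first, with "p" (0 to 1); they miss things now and then, are a little off and sometimes report something else, mostly with a low value. They report only what shows in the picture. A call takes as long as a camera call.
- arm.search_frame(picture, query): "location" ([x, y, z] in mm, in the coordinates of the camera as it stood for that picture, good to about 4 mm: the middle of the surface that is visible of it).
- arm.pinpoint(picture, query): "location" ([x, y, z] in mm, in the coordinates of the camera as it stood for that picture, good to about 4 mm: a listed point, or the origin of a listed thing).
The state is a dict: "time": time; "joint_pos": joint angles; "joint_velocities": joint speeds; "tau": joint torques, N m; "tcp_pos": TCP position; "eef_rot": TCP orientation; "wrist_force": force on the tool from outside, world axes, zero at the start; "torque": the same for the moment, N m; "width": opening from 0.0 (shut) to 1.0 (fully open); "grasp_force": force on a finger pad.
Only numpy, scipy, OpenCV 4.12 (cv2) and the standard library are available. Lean on these libraries where they do the work, as an engineer would, in place of code of your own. Each camera call takes 0.05 s, during which the arm holds its last target. There are 200 camera calls.

TASK

Start three of the tap-top kitchen timers in the order in which their food goes on the comal: lightly tap the red cap, then the yellow cap, then the blue cap, each with a fingertip until it is down and stays down. Leave the green timer's cap up. Do not pick up, tip or shove any timer, tap nothing hard, leave everything else where it is, and finish with the hand clear.

Things in the scene. Friction and masses are not known exactly. Their poses are not given: they have to be found in the camera images.
- timer_red: loose round kitchen timer with a red top: white plastic housing 64 mm across and 30 mm high, 150 to 260 g, a small dark display on its side (its -x), standing upright on the counter (z = 0). Origin: centre of its underside; z up.
- top_red (a point): centre of the flat upper face of the red cap, a disc 50 mm across covering the timer's top; 52 mm above the counter when up, 40 mm when fully down. It moves with the cap. The cap is soft silicone: its face also gives about 0.5 mm per newton (springing back), up to 12 mm.
- cap_red (a joint): how far the red cap is pressed straight down into its timer, in m: 0 up (not running), 0.012 fully down (running). It slides with about 3 N of friction, goes down wherever on its face it is pushed, meets a stop at 0.012 (the soft top's own give is not counted) and stays where it is left; it does not spring back.
- timer_yellow: loose round kitchen timer with a yellow top: white plastic housing 64 mm across and 30 mm high, 150 to 260 g, a small dark display on its side (its -x), standing upright on the counter (z = 0). Origin: centre of its underside; z up.
- top_yellow (a point): centre of the flat upper face of the yellow cap, a disc 50 mm across covering the timer's top; 52 mm above the counter when up, 40 mm when fully down. It moves with the cap. The cap is soft silicone: its face also gives about 0.5 mm per newton (springing back), up to 12 mm.
- cap_yellow (a joint): how far the yellow cap is pressed straight down into its timer, in m: 0 up (not running), 0.012 fully down (running). It slides with about 3 N of friction, goes down wherever on its face it is pushed, meets a stop at 0.012 (the soft top's own give is not counted) and stays where it is left; it does not spring back.
- timer_blue: loose round kitchen timer with a blue top: white plastic housing 64 mm across and 30 mm high, 150 to 260 g, a small dark display on its side (its -x), standing upright on the counter (z = 0). Origin: centre of its underside; z up.
- top_blue (a point): centre of the flat upper face of the blue cap, a disc 50 mm across covering the timer's top; 52 mm above the counter when up, 40 mm when fully down. It moves with the cap. The cap is soft silicone: its face also gives about 0.5 mm per newton (springing back), up to 12 mm.
- cap_blue (a joint): how far the blue cap is pressed straight down into its timer, in m: 0 up (not running), 0.012 fully down (running). It slides with about 3 N of friction, goes down wherever on its face it is pushed, meets a stop at 0.012 (the soft top's own give is not counted) and stays where it is left; it does not spring back.
- timer_green: loose round kitchen timer with a green top: white plastic housing 64 mm across and 30 mm high, 150 to 260 g, a small dark display on its side (its -x), standing upright on the counter (z = 0). Origin: centre of its underside; z up.
- top_green (a point): centre of the flat upper face of the green cap, a disc 50 mm across covering the timer's top; 52 mm above the counter when up, 40 mm when fully down. It moves with the cap. The cap is soft silicone: its face also gives about 0.5 mm per newton (springing back), up to 12 mm.
- cap_green (a joint): how far the green cap is pressed straight down into its timer, in m: 0 up (not running), 0.012 fully down (running). It slides with about 3 N of friction, goes down wherever on its face it is pushed, meets a stop at 0.012 (the soft top's own give is not counted) and stays where it is left; it does not spring back.
- salt_box: bystander, loose: white plastic salt box with closed blue flip lid, 82 x 67 mm, 62 mm high. Origin: centre of its underside.
- mortar: bystander, loose: white ceramic mortar 120 mm across, 80 mm high, its pestle (fixed in it) leaning out to 120 mm high towards the mortar's +x. Origin: centre of its underside.
- tongs: bystander, loose: stainless tongs lying on the counter along their own x, 235 mm long, 42 mm wide at the open end (+x), 18 mm high. Origin: middle, underside.
- pan_lid: bystander, loose: aluminium saucepan lid lying flat, 180 mm across, its knob 48 mm high. Origin: centre of its underside.
- comal: fixed: steel comal 260 mm across on a gas ring, upper face 80 mm above the counter, side loops 320 mm over all along its y, up to 90 mm high. Origin: centre, on the counter.

How it is judged:
By the outcome, as a careful person would: the job done as asked, in the order asked, and still so for the second after the job is handed in, with the robot touching nothing.
It also fails if it takes over 48 s, if anything falls off the work surface, if the arm or the gripper's body presses on something with over 40 N, if the wrist force passes 120 N, or if a joint passes its speed limit or range.

## Working session

There is one attempt and no reset: what is moved stays moved. The work goes in short steps, Python scripts to look and compute and a tool call to move; the robot and the scene stay as the last step left them, time stands still between calls to the robot, and variables do not carry over. Pictures are saved under pics/ and viewed, at most 10 in all, crops included, and the job is handed in when it is done.

Besides the shell and the picture viewer there is one more tool, called after "Call:" in YAML: its name, and indented under it one key for each argument. drive_tool: Moves the arm, as the interface text tells. Shift numbers are shares of 50 cm and turn numbers shares of 45 degrees, none past 1 either way. Its arguments: {"type":"object","properties":{"increments":{"type":"array","items":{"type":"object","properties":{"translation":{"type":"array","items":{"type":"number"}},"dr":{"type":"array","items":{"type":"number"}}}}},"fingers":{"type":"number"},"squeeze":{"type":"number"}},"required":["increments"]}

```bash
mkdir -p pics; cat > h.py <<'E'
from workcell import arm
import numpy as np, cv2
def w(p,X): return p["R"].T@(np.array(X)-p["t"]) if "R" in p else None
E
python3 - <<'E'
from h import *
s=arm.read_state(); print(s["time"],s["tcp_pos"],s["eef_rot"],s["wrist_force"],s["width"])
for n in ("scene","side"):
    p=arm.snapshot(n); p["R"]=np.array(p["R"]);p["t"]=np.array(p["t"])
    cv2.imwrite(f"pics/{n}1.png",p["pixels"][:,:,::-1])
    for c in ("red","yellow","blue","green"):
        print(n,c,[(np.round(w(p,d["location"]),1),round(d["p"],2)) for d in arm.pinpoint(p,"top_"+c)[:3]])
    for c in ("salt_box","mortar","tongs","pan_lid","comal"):
        print(n,c,[(np.round(w(p,d["location"])),round(d["p"],2)) for d in arm.pinpoint(p,c)[:2]])
E
```

```text
0.0 [ 6.24495505e+02 -4.16921945e-02  2.30523425e+02] [-5.03563841e-04  7.07124237e-01  7.07088884e-01 -6.07993653e-04] [0.70214455 0.00876449 0.46401025] 1.0004104818876036
scene red [(array([626.5, -38.3,  50.7]), 0.53)]
scene yellow [(array([ 468.9, -104.9,   53.7]), 0.5)]
scene blue [(array([ 7.245e+02, -1.941e+02,  3.000e-01]), 0.55), (array([471.6, 262.6,  50.7]), 0.47)]
scene green [(array([652.2, 217.6,  55.8]), 0.66)]
scene salt_box [(array([474.,  85.,  -2.]), 0.73)]
scene mortar [(array([591., 436.,  -1.]), 0.76), (array([ 728., -197.,   -1.]), 0.58)]
scene tongs [(array([631., -44.,   8.]), 0.75), (array([739., 109.,   2.]), 0.59)]
scene pan_lid [(array([ 724., -192.,    1.]), 0.71)]
scene comal [(array([ 511., -470.,   -0.]), 0.96), (array([630., -40.,  52.]), 0.64)]
side red [(array([629.4, -37.8,  56.1]), 0.61)]
side yellow [(array([474.4, -98.3,  52.2]), 0.62), (array([630.8, -43.1,  -2.9]), 0.53)]
side blue []
side green [(array([651.8, 212.9,  51.9]), 0.69)]
side salt_box [(array([ 472., -101.,   54.]), 0.26)]
side mortar [(array([591., 438.,   3.]), 0.82), (array([480., 260.,  55.]), 0.56)]
side tongs [(array([741., 111.,   2.]), 0.97)]
side pan_lid [(array([ 729., -189.,   -1.]), 0.69)]
side comal [(array([ 518., -471.,    3.]), 0.68), (array([633., -41.,  -0.]), 0.67)]
```

View pics/scene1.png

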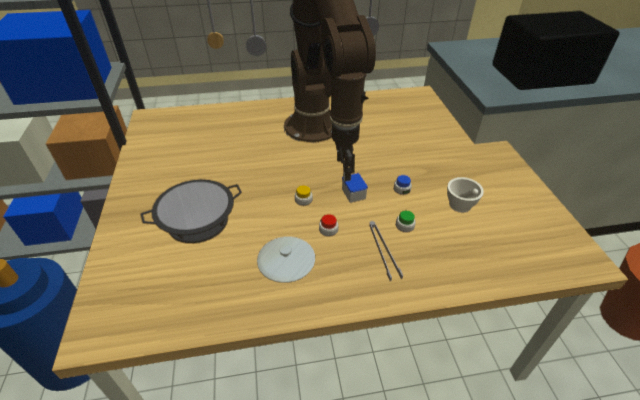

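View pics/side1.png

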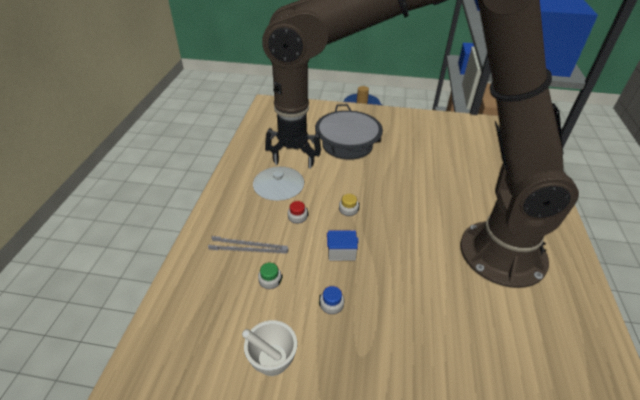

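The scene picture shows the red cap at (329,222), yellow at (304,191), blue at (403,181) and green at (406,217). In the side picture they are at (297,208), (349,201), (332,296) and (270,271). Next I'll measure the caps from colour and depth.

```bash
cat >> h.py <<'E'
PX={"scene":dict(red=(329,222),yellow=(304,191),blue=(403,181),green=(406,217)),
    "side":dict(red=(297,208),yellow=(349,201),blue=(332,296),green=(270,271))}
HUE=dict(red=0,yellow=26,blue=115,green=65)
def caps(n,tag=None):
    p=arm.snapshot(n); K=np.array(p["camera_matrix"]); R=np.array(p["R"]); t=np.array(p["t"])
    hsv=cv2.cvtColor(p["pixels"],cv2.COLOR_RGB2HSV).astype(int)
    if tag: cv2.imwrite(f"pics/{tag}.png",p["pixels"][:,:,::-1])
    out={}
    for c,(u,v) in PX[n].items():
        U,V=np.meshgrid(range(u-18,u+19),range(v-18,v+19)); h=hsv[V,U]
        dh=abs((h[...,0]-HUE[c]+90)%180-90)
        z=p["range_z"][V,U]
        m=(dh<10)&(h[...,1]>150)&(h[...,2]>60)&(z>0)
        uv=np.stack([U[m],V[m]],1).astype(float).reshape(-1,1,2)
        if len(uv)<5: out[c]=None; continue
        s=cv2.undistortPoints(uv,K,np.array([p["k1"],0,0,0.]))[:,0]
        X=(np.c_[s,np.ones(len(s))]*z[m][:,None]-t)@R
        zt=np.percentile(X[:,2],85); T=X[X[:,2]>zt-5]
        (cx,cy),r=cv2.minEnclosingCircle(T[:,:2].astype(np.float32))
        out[c]=np.round([*T.mean(0)[:2],np.median(T[:,2]),cx,cy,r,len(T)],1)
    return out
E
python3 - <<'E'
from h import *
for n in PX:
    for c,o in caps(n).items(): print(n,c,o)
E
```

```text
scene red [632.6 -41.5  50.9 631.  -40.7  24.8 119. ]
scene yellow [ 476.6 -103.2   50.6  477.6 -103.7   25.1  102. ]
scene blue [480.1 260.3  51.3 480.7 261.6  24.2  74. ]
scene green [658.1 214.2  51.  657.6 215.2  23.1 102. ]
side red [629.4 -37.7  51.4 630.7 -39.4  24.3 123. ]
side yellow [472.3 -97.9  51.1 473.  -97.6  23.  104. ]
side blue [476.3 265.1  52.9 476.  264.2  22.8 202. ]
side green [648.3 224.4  48.4 652.3 222.5  17.7   5. ]
```

Call:
drive_tool:
  increments:
    - {"translation": [0, -0.04, -0.04]}
    - {"translation": [0.0, -0.08, -0.12]}
    - {"translation": [0.006, -0.08, -0.2]}
    - {"translation": [0.006, -0.08, -0.24]}
    - {"translation": [0.006, -0.08, -0.24]}
    - {"translation": [0.006, -0.08, -0.24]}
    - {"translation": [0.006, -0.08, -0.24]}
    - {"translation": [0.006, -0.08, -0.24]}
  fingers: 0

```text
validation failed for argument at $.in...
```

Call:
drive_tool:
  increments:
    - {"translation": [0, -0.04, -0.04], "dr": [0, 0, 0]}
    - {"translation": [0.0, -0.08, -0.12], "dr": [0, 0, 0]}
    - {"translation": [0.012, -0.08, -0.2], "dr": [0, 0, 0]}
    - {"translation": [0.012, -0.08, -0.24], "dr": [0, 0, 0]}
    - {"translation": [0.012, -0.08, -0.24], "dr": [0, 0, 0]}
    - {"translation": [0.012, -0.08, -0.24], "dr": [0, 0, 0]}
    - {"translation": [0.012, -0.08, -0.24], "dr": [0, 0, 0]}
    - {"translation": [0.012, -0.08, -0.24], "dr": [0, 0, 0]}
  fingers: 0

```text
time: 1.9
tcp_pos: [632.1, -39.9, 113.1]
eef_rot: [0.001, 0.707, 0.707, 0.001]
wrist_force: [0.4, 0.3, 0.1]
width: -0.004
grasp_force: 0.0
```

Call:
drive_tool:
  increments:
    - {"translation": [0, 0, -0.06], "dr": [0, 0, 0]}
    - {"translation": [0, 0, -0.1], "dr": [0, 0, 0]}
    - {"translation": [0, 0, -0.116], "dr": [0, 0, 0]}
    - {"translation": [0, 0, -0.12], "dr": [0, 0, 0]}
    - {"translation": [0, 0, -0.124], "dr": [0, 0, 0]}
    - {"translation": [0, 0, -0.128], "dr": [0, 0, 0]}
    - {"translation": [0, 0, -0.132], "dr": [0, 0, 0]}
    - {"translation": [0, 0, -0.136], "dr": [0, 0, 0]}
    - {"translation": [0, 0, -0.14], "dr": [0, 0, 0]}
    - {"translation": [0, 0, -0.14], "dr": [0, 0, 0]}

```text
time: 2.9
tcp_pos: [631.5, -40.0, 41.3]
eef_rot: [0.0, 0.707, 0.707, 0.0]
wrist_force: [0.6, 0.2, 1.5]
width: -0.004
grasp_force: 1.3
```

Call:
drive_tool:
  increments:
    - {"translation": [0, 0, -0.003], "dr": [0, 0, 0]}
    - {"translation": [0, 0, -0.006], "dr": [0, 0, 0]}
    - {"translation": [0, 0, -0.006], "dr": [0, 0, 0]}

```text
time: 3.2
tcp_pos: [631.5, -40.0, 38.4]
eef_rot: [0.0, 0.707, 0.707, 0.0]
wrist_force: [1.7, 0.7, 2.8]
width: -0.001
grasp_force: 1.8
```

Call:
drive_tool:
  increments:
    - {"translation": [0, 0, -0.003], "dr": [0, 0, 0]}
    - {"translation": [0, 0, -0.005], "dr": [0, 0, 0]}
    - {"translation": [0, 0, -0.005], "dr": [0, 0, 0]}

```text
time: 3.5
tcp_pos: [631.5, -40.0, 36.2]
eef_rot: [0.0, 0.707, 0.707, 0.0]
wrist_force: [-0.0, -1.1, 6.9]
width: -0.0
grasp_force: 3.9
```

Call:
drive_tool:
  increments:
    - {"translation": [0, 0, 0.03], "dr": [0, 0, 0]}
    - {"translation": [0, 0, 0.12], "dr": [0, 0, 0]}
    - {"translation": [-0.06, -0.02, 0.14], "dr": [0, 0, 0]}
    - {"translation": [-0.14, -0.05, 0.14], "dr": [0, 0, 0]}
    - {"translation": [-0.22, -0.09, 0.14], "dr": [0, 0, 0]}
    - {"translation": [-0.28, -0.11, 0.14], "dr": [0, 0, 0]}
    - {"translation": [-0.312, -0.122, 0.14], "dr": [0, 0, 0]}
    - {"translation": [-0.312, -0.122, 0.14], "dr": [0, 0, 0]}
    - {"translation": [-0.312, -0.122, 0.14], "dr": [0, 0, 0]}

```text
time: 4.4
tcp_pos: [475.5, -100.9, 106.4]
eef_rot: [0.0, 0.707, 0.707, 0.0]
wrist_force: [0.8, 0.3, -0.1]
width: -0.001
grasp_force: 0.0
```

```bash
python3 - <<'E'
from h import *
for n in PX:
    for c,o in caps(n,n+"2").items(): print(n,c,o)
E
```

```text
scene red [630.7 -41.   38.7 631.1 -41.8  24.6 118. ]
scene yellow [ 475.8 -103.6   50.5  476.5 -103.2   24.9   99. ]
scene blue [480.8 260.5  50.7 481.5 260.9  23.8  77. ]
scene green [657.7 213.3  51.3 656.8 212.4  23.2 104. ]
side red [628.9 -38.8  39.6 629.  -38.1  23.7 114. ]
side yellow [473.1 -98.2  50.8 473.8 -99.   22.5 102. ]
side blue [476.3 264.5  52.8 475.5 264.2  22.4 200. ]
side green [659.4 219.7  53.4 654.8 219.1  19.6   8. ]
```

Red is down (height 51 → 39) and hasn't moved. Now yellow, descending from z 106.4 to 36.

Call:
drive_tool:
  increments:
    - {"translation": [0, 0, -0.06], "dr": [0, 0, 0]}
    - {"translation": [0, 0, -0.09], "dr": [0, 0, 0]}
    - {"translation": [0, 0, -0.102], "dr": [0, 0, 0]}
    - {"translation": [0, 0, -0.106], "dr": [0, 0, 0]}
    - {"translation": [0, 0, -0.11], "dr": [0, 0, 0]}
    - {"translation": [0, 0, -0.114], "dr": [0, 0, 0]}
    - {"translation": [0, 0, -0.118], "dr": [0, 0, 0]}
    - {"translation": [0, 0, -0.122], "dr": [0, 0, 0]}
    - {"translation": [0, 0, -0.126], "dr": [0, 0, 0]}
    - {"translation": [0, 0, -0.13], "dr": [0, 0, 0]}
    - {"translation": [0, 0, -0.134], "dr": [0, 0, 0]}
    - {"translation": [0, 0, -0.137], "dr": [0, 0, 0]}
    - {"translation": [0, 0, -0.14], "dr": [0, 0, 0]}
    - {"translation": [0, 0, -0.14], "dr": [0, 0, 0]}

```text
time: 5.9
tcp_pos: [475.5, -101.0, 36.0]
eef_rot: [0.0, 0.707, 0.707, 0.0]
wrist_force: [-0.3, 1.9, 9.1]
width: -0.002
grasp_force: 4.0
```

Call:
drive_tool:
  increments:
    - {"translation": [0, 0, 0.03], "dr": [0, 0, 0]}
    - {"translation": [0, 0, 0.12], "dr": [0, 0, 0]}
    - {"translation": [0, 0.03, 0.2], "dr": [0, 0, 0]}
    - {"translation": [0.005, 0.1, 0.2], "dr": [0, 0, 0]}
    - {"translation": [0.005, 0.18, 0.2], "dr": [0, 0, 0]}
    - {"translation": [0.005, 0.26, 0.2], "dr": [0, 0, 0]}
    - {"translation": [0.005, 0.34, 0.2], "dr": [0, 0, 0]}
    - {"translation": [0.005, 0.42, 0.2], "dr": [0, 0, 0]}
    - {"translation": [0.005, 0.5, 0.2], "dr": [0, 0, 0]}
    - {"translation": [0.005, 0.58, 0.2], "dr": [0, 0, 0]}
    - {"translation": [0.005, 0.65, 0.2], "dr": [0, 0, 0]}
    - {"translation": [0.005, 0.7, 0.2], "dr": [0, 0, 0]}
    - {"translation": [0.005, 0.728, 0.17], "dr": [0, 0, 0]}
    - {"translation": [0.005, 0.728, 0.14], "dr": [0, 0, 0]}
    - {"translation": [0.005, 0.728, 0.14], "dr": [0, 0, 0]}
    - {"translation": [0.005, 0.728, 0.14], "dr": [0, 0, 0]}

```text
time: 7.5
tcp_pos: [477.2, 261.4, 105.0]
eef_rot: [0.0, 0.708, 0.707, -0.001]
wrist_force: [0.0, 0.9, -0.3]
width: 0.001
grasp_force: 0.0
```

```bash
python3 - <<'E'
from h import *
for n in PX:
    for c,o in caps(n,n+"3").items(): print(n,c,o)
E
```

```text
scene red [631.7 -41.3  39.  631.8 -39.5  25.3 115. ]
scene yellow [ 475.7 -103.5   38.7  476.  -102.3   25.9   91. ]
scene blue [479.7 260.3  50.9 481.1 260.1  24.2  75. ]
scene green [658.2 213.6  51.1 659.1 213.7  24.4  96. ]
side red [628.9 -38.7  39.7 628.9 -39.   23.2 111. ]
side yellow None
side blue [476.2 264.9  53.2 477.2 263.6  23.2 198. ]
side green [659.6 221.4  52.9 657.5 222.6  14.4   7. ]
```

Yellow is down. Now blue.

Call:
drive_tool:
  increments:
    - {"translation": [0, 0, -0.06], "dr": [0, 0, 0]}
    - {"translation": [0, 0, -0.09], "dr": [0, 0, 0]}
    - {"translation": [0, 0, -0.1], "dr": [0, 0, 0]}
    - {"translation": [0, 0, -0.104], "dr": [0, 0, 0]}
    - {"translation": [0, 0, -0.108], "dr": [0, 0, 0]}
    - {"translation": [0, 0, -0.112], "dr": [0, 0, 0]}
    - {"translation": [0, 0, -0.116], "dr": [0, 0, 0]}
    - {"translation": [0, 0, -0.12], "dr": [0, 0, 0]}
    - {"translation": [0, 0, -0.124], "dr": [0, 0, 0]}
    - {"translation": [0, 0, -0.128], "dr": [0, 0, 0]}
    - {"translation": [0, 0, -0.132], "dr": [0, 0, 0]}
    - {"translation": [0, 0, -0.135], "dr": [0, 0, 0]}
    - {"translation": [0, 0, -0.138], "dr": [0, 0, 0]}
    - {"translation": [0, 0, -0.138], "dr": [0, 0, 0]}

```text
time: 9.0
tcp_pos: [477.8, 263.2, 36.9]
eef_rot: [0.0, 0.707, 0.707, 0.0]
wrist_force: [1.4, -0.0, 7.1]
width: -0.004
grasp_force: 3.2
```

Call:
drive_tool:
  increments:
    - {"translation": [0, 0, 0.03], "dr": [0, 0, 0]}
    - {"translation": [0, 0, 0.12], "dr": [0, 0, 0]}
    - {"translation": [0, 0, 0.2], "dr": [0, 0, 0]}
    - {"translation": [0, 0, 0.28], "dr": [0, 0, 0]}
    - {"translation": [0, -0.08, 0.34], "dr": [0, 0, 0]}
    - {"translation": [0, -0.16, 0.38], "dr": [0, 0, 0]}
    - {"translation": [0, -0.24, 0.4], "dr": [0, 0, 0]}
    - {"translation": [0, -0.32, 0.4], "dr": [0, 0, 0]}
    - {"translation": [0, -0.38, 0.4], "dr": [0, 0, 0]}
    - {"translation": [0, -0.4, 0.4], "dr": [0, 0, 0]}
    - {"translation": [0, -0.4, 0.4], "dr": [0, 0, 0]}
    - {"translation": [0, -0.4, 0.4], "dr": [0, 0, 0]}

```text
time: 10.2
tcp_pos: [477.1, 64.4, 236.5]
eef_rot: [-0.001, 0.707, 0.708, -0.0]
wrist_force: [0.1, 0.6, -0.9]
width: -0.003
grasp_force: 0.0
```

```bash
python3 - <<'E'
from h import *
for n in PX:
    for c,o in caps(n,n+"4").items(): print(n,c,o)
E
```

```text
scene red [632.3 -41.   38.5 631.1 -40.6  24.2 124. ]
scene yellow [ 475.1 -103.    38.4  475.6 -103.1   24.9   99. ]
scene blue [480.  260.7  38.9 480.  262.3  23.9  72. ]
scene green [658.8 213.   51.1 658.5 211.6  24.2 105. ]
side red [628.3 -38.7  39.8 629.2 -38.8  24.4 111. ]
side yellow [472.5 -99.3  39.4 473.3 -99.7  22.3  89. ]
side blue [476.3 264.3  40.9 475.7 263.5  22.2 194. ]
side green [659.4 212.2  53.9 662.6 212.6  13.7   5. ]
```

View pics/scene4.png

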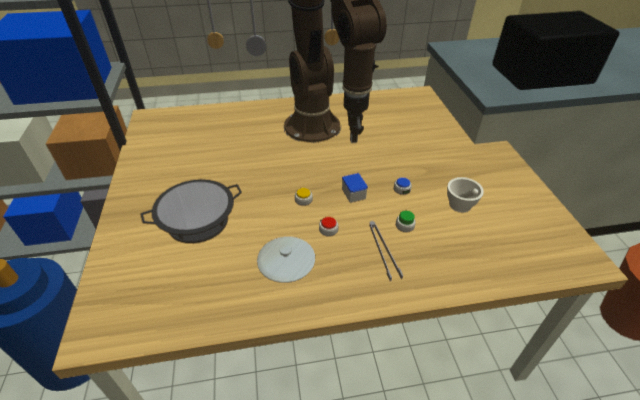

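The picture shows red (329,224), yellow (304,194) and blue (403,184) down and green (406,217) still up. Nothing else has moved, and the hand is high and clear.

```bash
python3 -c "
from workcell import arm
print(arm.close_job())"
```

```text
the job is handed in; nothing more can be done
None
```

The red, yellow and blue caps were tapped down in that order and stayed down (final wrist force on each about 7–9 N); green is still up, no timer or bystander visibly moved, the hand is clear, and the job was handed in at about 10 s.

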